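Fit the drive sprocket on the gearmotor's splined hub

ROBOT

A 6-joint arm with a two-finger parallel gripper is mounted at the origin on the work surface. World frame = base frame: x ahead of the robot, y to its left, z up, the work surface at z = 0. Lengths are in mm, angles in degrees, forces in N, time in s.
With the tool pointing down it reaches from about 300 to 850 mm from the base axis. Payload 4.2 kg.
Tool frame: the origin (TCP) lies at the very end of the fingers, on their centre line; the grasp point (between the pads) lies 19 mm behind it; z points along the fingers, y is the line along which they close (so a half turn about z gives the same grasp; the last joint's range is limited). The gripper opens to 91 mm and grips with 3 to 60 N. Pads are 32 mm wide; open, the fingers measure 118 mm over their backs; the gripper's body (76 mm by 178 mm) begins 60 mm behind the grasp point.
Start: joints at [73.453, 18.312, 89.639, -0, 72.044, -1.146], TCP at [152.707, 554.368, 213.976] pointing down, gripper open.
Joint ranges: [-177.97, 177.97], [-48.28, 115.42], [12.27, 149.76], [-77.06, 257.06], [2.81, 150.46], [-146.56, 146.56]. Speed limits (degrees/s): [147.25, 147.25, 180, 180, 180, 180].

INTERFACE

Orientations are given as [roll, pitch, yaw] about the fixed x, y, z axes, in that order (R = Rz(yaw) Ry(pitch) Rx(roll)).
In Python, from workcell import * gives the robot as it stands.
- The arm moves only by the tool move_arm, never from a script. Its argument "motion" is a list of rows, each a list of 3 entries, a list of its own where there are three numbers: the finger opening in mm, from 0 to 91.2, then the shift along the world's x, y, z in units of 25 mm (1.0 is 25 mm), then the turn, a rotation vector about the world's x, y, z in units of 4 degrees (1.0 is 4 degrees). In form: [[grip, [x, y, z], [ax, ay, az]], ...]. A call has 1 to 20 rows; each row shifts and turns the commanded pose from where the row before left it; what a row does not reach is not made up. A row lasts 1/12 s, in which the tool goes at most 41.7 mm and 7.16 degrees, less where a joint would pass 70% of its speed; a pose out of reach is approached as far as the arm can. A call with a number of a shift or a turn outside -1 to 1 is refused whole. A call with a gripper value outside its range is refused whole. The fingers move at their own pace and stop on an object; "grip_force" is the grip in N (left out, the last holds). Time passes only in rows, so rows that do not move let the fingers close. It gives the time, the measured TCP pose, the force, the opening and the grip force at its end, in the units of the state.
- state(): the state, without advancing time (a new reading comes with each control period).
- grab_frame(name): name is "scene" or "top" or "wrist"; returns the picture (384x512x3 uint8, blue, green, red); there is no depth.
- camera_info(name): a dict with "fx", "fy", "cx", "cy" (pixels), "rvec" (rotation vector, rad) and "tvec" (3), from world to camera coordinates, as OpenCV has them. Camera axes: x right, y down, z forward; pixel columns grow to the right and rows downward; lengths in mm; the calibration is good to about 2 mm. A picture is of the moment at which its call begins: read the wrist's pose just before it. camera_info takes no time and is no camera call; for the wrist camera it gives the pose at the moment of the call.
- job_done(): hands the job in; it is judged then, once.
The state is a dict: "time_s": time; "qpos": joint angles; "qvel": joint speeds; "effort": joint torques, N m; "ee_pos": TCP position; "ee_rot": TCP orientation; "force": force on the tool from outside, world axes, zero at the start; "torque": the same for the moment, N m; "gripper_width": finger opening in mm; "gripper_force": force on a finger pad.
Only numpy, scipy, OpenCV 4.12 (cv2) and the standard library are available. Lean on these libraries where they do the work, as an engineer would, in place of code of your own. Each camera call takes 0.05 s, during which the arm holds its last target. There are 200 camera calls.

TASK

Lift the larger toothed sprocket up and off its peg and fit it on the gearmotor's splined hub, raised boss upward: turn it until its one wide slot finds the hub's one wide (master) spline, and slide it down until it sits flat and fully home on the hub's flange, keeping hold of it on the way, neither forcing it nor letting it drop. Then let go; leave the small sprocket and the spacer on their pegs and do not knock the other things on the bench about.

Things in the scene. Friction and masses are not known exactly. Their poses are not given: they have to be found in the camera images.
- sprocket_mid (a point): centre (half-way up, on the axis) of the larger steel sprocket, the part to fit, 0.2 to 0.45 kg. Toothed plate at the bottom: 77 mm across the 24 teeth, 5.3 mm thick; on it a round boss 50 mm across; 24 mm tall over all (boss 18.7 mm above the plate). x axis: from the axis to the middle of the bore's wide slot; z up. It starts on one of the three pegs, boss up, turned at random
- hub_seat (a point): the gearmotor's upright steel output hub: the point on its axis on top of its flange (44 mm across), where the sprocket's underside must rest; 117 mm above the bench. From here rise a core 22 mm across and six splines 20 mm tall; the core goes on 8 mm above them as a tapered pilot nose (tip 28 mm above this point). x axis: from the axis to the middle of the wide master spline; z up
- hub: the same hub, origin 9 mm below hub_seat, same axes. Splines 32 mm across, 60 degrees apart: five 5.2 mm wide, one (master) 9.8 mm wide with a small black punch mark on its upper end; 1 mm lead-in at the top. With the sprocket on, play is about 1 mm sideways, 3.5 degrees in turning. A stiff gearbox holds the hub: it turns only above 2 N m
- sprocket: the larger sprocket, origin 12 mm below sprocket_mid, same axes. Splined bore right through: 24 mm across the lands, 34 mm across the six slots, which are 60 degrees apart: five 7 mm wide, one 12 mm wide, with a small black punch mark on the boss top beside it. 1 mm lead-in at the bottom. On its peg it has up to 3 mm of play sideways
- rack: plywood peg rack fixed to the bench, 100 mm (its x) by 340 mm (its y), board top 18 mm above the bench; origin under its centre. Three upright steel pegs 18 mm across, 48 mm tall above the board, at y = -115, 0 and +115 mm
- peg0 (a point): foot of the peg at the rack's -y end, on the board's top; the peg rises 48 mm from here
- peg1 (a point): foot of the middle peg, same size
- peg2 (a point): foot of the peg at the rack's +y end, same size
- small_sprocket_mid (a point): centre of the smaller steel sprocket: 18 teeth, 59 mm across the tips, boss 42 mm across, 24 mm tall, same bore; on another peg, to be left there
- spacer_mid (a point): centre of the plain aluminium spacer ring, 42 mm across, 16 mm tall, smooth 25 mm bore; on another peg, to be left there
- meter_mid (a point): centre of a red hand-held multimeter lying on the bench, 150 x 76 x 42 mm; bystander
- tip_cleaner_mid (a point): centre of a brass soldering-tip cleaner, domed, 76 mm across, 50 mm tall; bystander
- stand: the gearmotor's stand, fixed to the bench: aluminium base plate 130 mm square, stand-offs, and a motor plate 110 mm square whose top is 108 mm above the bench, the motor hung under it, the hub in the middle on top. Origin under its centre on the bench
There are look-alikes about, which are no part of the job. Leave any purple look-alike of the sprocket alone.

How it is judged:
By the outcome, as a careful person would: the job done as asked, in the order asked, and still so for the second after the job is handed in, with the robot touching nothing.
It also fails if it takes over 48 s, if anything falls off the work surface, if the arm or the gripper's body presses on something with over 40 N, if the wrist force passes 120 N, or if a joint passes its speed limit or range.

## Working session

There is one attempt and no reset: what is moved stays moved. The work goes in short steps, Python scripts to look and compute and a tool call to move; the robot and the scene stay as the last step left them, time stands still between calls to the robot, and variables do not carry over. Pictures are saved under pics/ and viewed, at most 10 in all, crops included, and the job is handed in when it is done.

Besides the shell and the picture viewer there is one more tool, called after ">>>" as a command line: name --argument value ..., lists and objects as JSON in quotes. move_arm: Moves the arm, as the interface text tells. Shifts and turns lie within -1 to 1; 1 stands for 25 mm of shift or 4 degrees of turn. Its arguments: {"type":"object","properties":{"motion":{"type":"array","items":{"type":"array"}},"grip_force":{"type":"number"}},"required":["motion"]}

```bash
mkdir -p pics; cat > h.py <<'E'
from workcell import *
import numpy as np, cv2
def cam(n):
    c=camera_info(n); K=np.array([[c['fx'],0,c['cx']],[0,c['fy'],c['cy']],[0,0,1.]])
    R=cv2.Rodrigues(np.array(c['rvec'],float))[0]; return K,R,np.array(c['tvec'],float).ravel()
def unproj(C,uv,z):
    K,R,t=C; d=R.T@np.linalg.solve(K,np.array([uv[0],uv[1],1.])); o=-R.T@t
    return o+d*(z-o[2])/d[2]
def proj(C,p):
    K,R,t=C; q=K@(R@np.array(p,float)+t); return q[:2]/q[2]
E
python3 - <<'E'
from h import *
a=grab_frame("scene");b=grab_frame("top")
cv2.imwrite("pics/a.png",a);cv2.imwrite("pics/b0.png",b)
cv2.imwrite("pics/b.png",cv2.resize(b,(800,600),interpolation=cv2.INTER_CUBIC))
for n in("scene","top","wrist"):
  K,R,t=cam(n);print(n,K[0,0],-R.T@t,R[2])
print(state())
E
```

```text
scene 376.9418108417381 [882.20550343 441.12997269 681.10750635] [-0.36201381 -0.53618138 -0.76253231]
top 357.65372728083196 [540.21432552  48.01833527 839.55269361] [ 0.10353074 -0.00516678 -0.99461283]
wrist 325.4804587477043 [ 73.34313215 576.08018048 384.76318483] [ 0.2747601  -0.07568446 -0.95852947]
{'time_s': 0.1, 'qpos': array([ 7.34532842e+01,  1.83474772e+01,  8.96986325e+01,  1.30690210e-03,
        7.20450077e+01, -1.14397800e+00]), 'qvel': array([-0.03069237, -0.04478119, -0.08006056, -0.01101177, -0.0836373 ,
       -0.00113643]), 'effort': array([-1.43227762e-04, -4.13328624e+01, -2.32507771e+01,  7.28112669e-02,
        4.21813061e-02, -3.28412796e-05]), 'ee_pos': array([152.56597185, 553.92142175, 213.21469476]), 'ee_rot': array([-1.79908926e+02, -3.06151093e-03,  1.64596856e+02]), 'force': array([-0.26700795, -0.09204274, -0.18944381]), 'torque': array([-0.01234805, -0.00346523, -0.00744447]), 'gripper_force': 0.0, 'gripper_width': 91.13819269997472}
```

View pics/b.png

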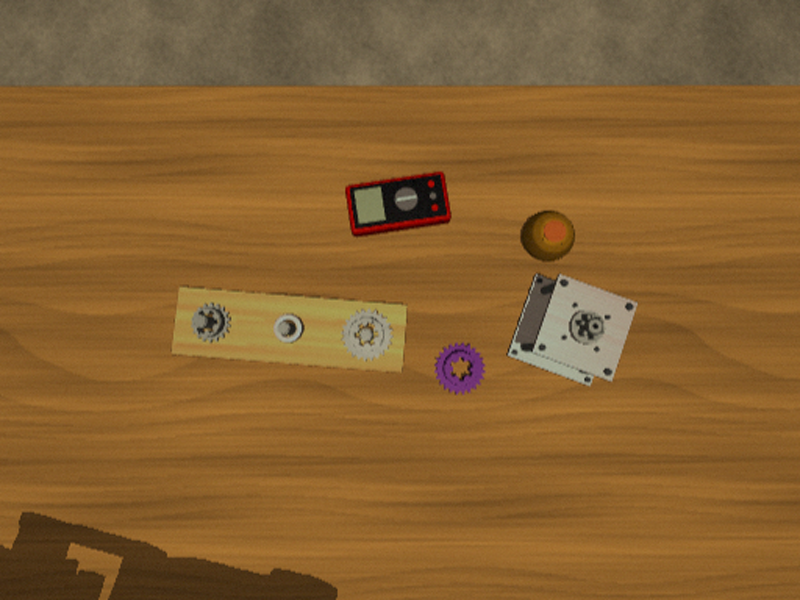

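View pics/a.png

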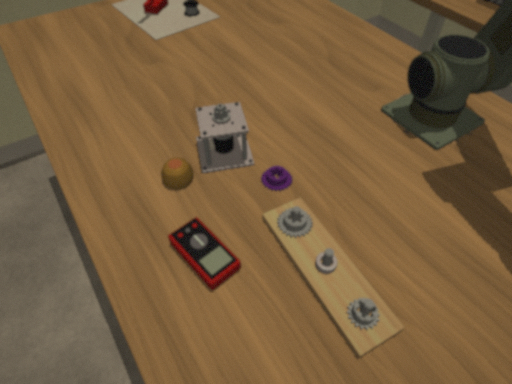

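The top view shows the large sprocket at (366,334) in the scaled picture. The hub is at (587,327), and the purple look-alike at (459,368) lies between them.

```bash
python3 - <<'E'
from h import *
C=cam("top")
for n,u,z in(("spr",(366,334),42),("hub",(587,327),137),("purple",(460,369),24),("peg1",(289,328),34),("small",(210,322),42),("clean",(548,236),50)):
  print(n,unproj(C,np.array(u)*.64,z).round(1))
b=cv2.imread("pics/b0.png")
f=lambda u:cv2.resize(b[u[1]-35:u[1]+35,u[0]-35:u[0]+35],(400,400),interpolation=cv2.INTER_CUBIC)
cv2.imwrite("pics/c.png",np.hstack([f((234,214)),f((376,209))]))
K,R,t=cam("wrist");s=state();from scipy.spatial.transform import Rotation as Q
T=Q.from_euler('xyz',s['ee_rot'],degrees=True).as_matrix();o=-R.T@t
print(T.T@(o-s['ee_pos']),(R@T).round(3).tolist())
E
```

```text
spr [557.1  91.4  42. ]
hub [ 562.8 -191.4  137. ]
purple [506.5 -43.6  24. ]
peg1 [566.3 202.5  34. ]
small [575.  313.4  42. ]
clean [ 696.2 -170.    50. ]
[ 8.22719536e+01  4.78553538e-02 -1.71544387e+02] [[-0.0, 1.0, -0.002], [-0.959, -0.001, -0.285], [-0.285, 0.002, 0.959]]
```

View pics/c.png

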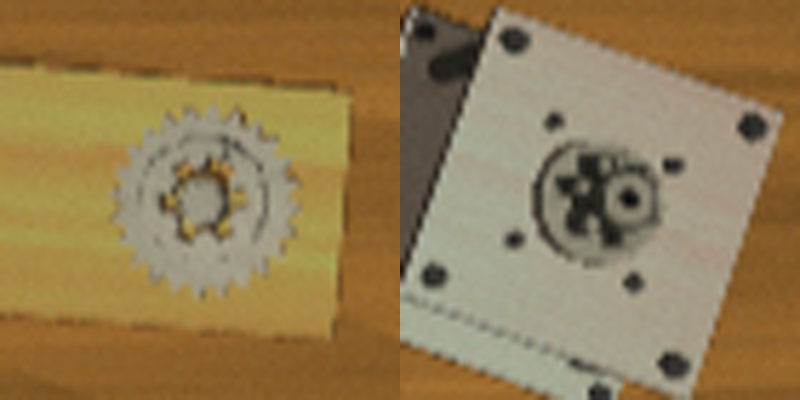

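The sprocket's slots and the hub's splines are too coarse from the top camera. I'll move above the sprocket for a close wrist view.

>>> move_arm --motion '[[91,[0.4,-0.45,0],[0,0,0]],[91,[0.8,-0.92,-0.1],[0,0,0]],[91,[0.85,-0.97,-0.15],[0,0,0]],[91,[0.85,-0.97,-0.15],[0,0,0]],[91,[0.85,-0.97,-0.15],[0,0,0]],[91,[0.85,-0.97,-0.15],[0,0,0]],[91,[0.85,-0.97,-0.15],[0,0,0]],[91,[0.85,-0.97,-0.15],[0,0,0]],[91,[0.85,-0.97,-0.15],[0,0,0]],[91,[0.85,-0.97,-0.15],[0,0,0]],[91,[0.85,-0.97,-0.15],[0,0,0]],[91,[0.85,-0.97,-0.15],[0,0,0]],[91,[0.85,-0.97,-0.15],[0,0,0]],[91,[0.85,-0.97,-0.15],[0,0,0]],[91,[0.85,-0.97,-0.15],[0,0,0]],[91,[0.85,-0.97,-0.15],[0,0,0]],[91,[0.85,-0.97,-0.15],[0,0,0]],[91,[0.85,-0.97,-0.15],[0,0,0]],[91,[0.85,-0.97,-0.15],[0,0,0]],[91,[0.5,-0.6,0],[0,0,0]]]'

```text
time_s: 1.77
ee_pos: [557.4, 89.5, 146.7]
ee_rot: [-179.9, -0.0, 164.5]
force: [-0.0, -0.5, -0.7]
gripper_width: 91.0
gripper_force: 0.0
```

>>> move_arm --motion '[[91,[0,0,0],[0,0,0]],[91,[0,0,0],[0,0,0]],[91,[0,0,0],[0,0,0]]]'

```text
time_s: 2.02
ee_pos: [555.5, 92.9, 147.5]
ee_rot: [-180.0, -0.1, 164.6]
force: [0.0, 0.3, -0.2]
gripper_width: 91.7
gripper_force: 0.0
```

```bash
cat > look.py <<'E'
import sys
from h import *
n=sys.argv[1]; C=cam("wrist"); a=grab_frame("wrist"); s=state()
np.savez(f"pics/{n}.npz",K=C[0],R=C[1],t=C[2],a=a)
cv2.imwrite(f"pics/{n}.png",cv2.resize(a,(800,600),interpolation=cv2.INTER_CUBIC))
print(s['ee_pos'],s['ee_rot'],s['time_s'])
E
python3 look.py d
```

```text
[555.40478516  93.29605734 147.68739124] [ 1.79999920e+02 -5.55979483e-02  1.64631880e+02] 2.0667
```

View pics/d.png

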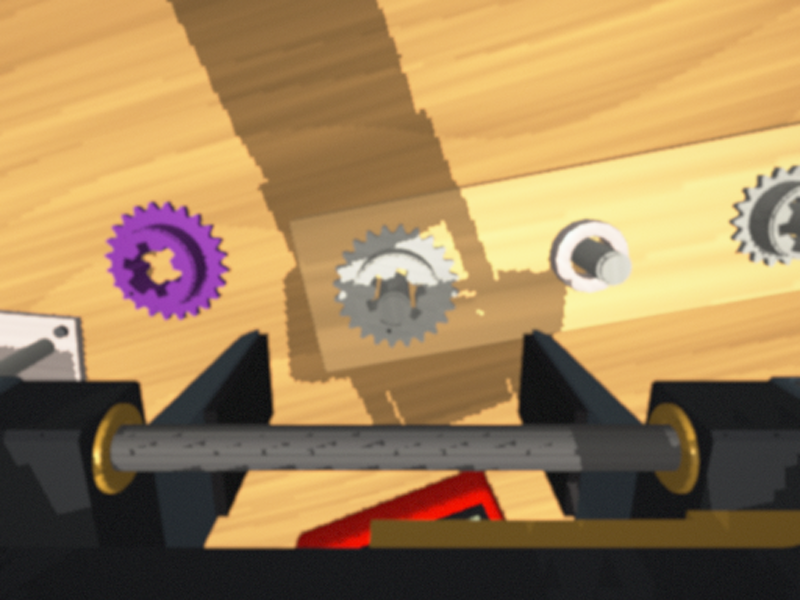

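The wrist view shows the sprocket half in shadow at (397,285), with the peg covering part of the bore. I'll rectify onto the boss-top plane and enhance the contrast, and do the same from the earlier top image for comparison.

```bash
cat > rect.py <<'E'
from h import *
def rect(C,a,c,z,half=45,px=400):
    # image: right=+x world, up=+y world, centred c
    K,R,t=C; s=2*half/px
    W=np.array([[s,0,c[0]-half],[0,-s,c[1]+half],[0,0,z],[0,0,1]])
    H=K@np.c_[R,t]@W
    m=cv2.warpPerspective(a,H,(px,px),flags=cv2.INTER_CUBIC|cv2.WARP_INVERSE_MAP)
    l=cv2.cvtColor(m,cv2.COLOR_BGR2LAB); l[...,0]=cv2.createCLAHE(3,(2,2)).apply(l[...,0])
    return cv2.cvtColor(l,cv2.COLOR_LAB2BGR)
def ld(n):
    d=np.load(f"pics/{n}.npz"); return (d['K'],d['R'],d['t']),d['a']
E
python3 - <<'E'
from rect import *
C,a=ld("d")
m=rect(C,a,(557,91.4),42); n=rect(C,a,(557,91.4),23.3)
for i in (m,n):
  for r in(200,):cv2.drawMarker(i,(200,200),(0,0,255),0,14,1)
cv2.imwrite("pics/e.png",np.hstack([m,n]))
E
```

```text
(no output)
```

View pics/e.png

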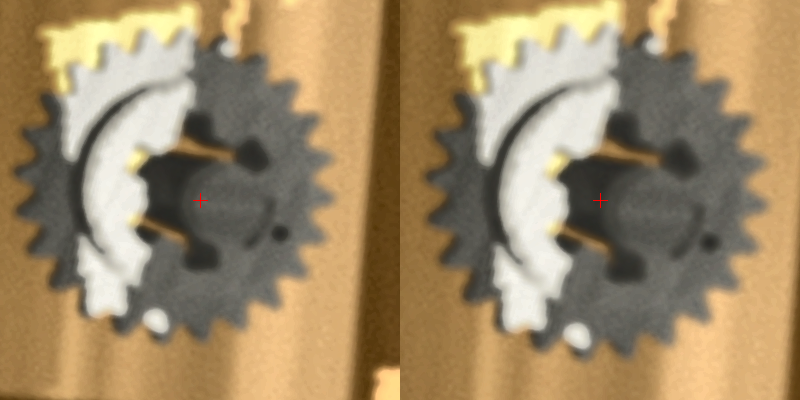

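The rectified view puts the bore centre at about (555.3, 92.5). The punch mark, which marks the wide slot, sits at about −23°, and the TCP is already above the centre. Before grasping, I'll take a close look at the hub.

>>> move_arm --motion '[[91,[0,-0.4,0.4],[0,0,0]],[91,[0.05,-0.9,0.6],[0,0,0]],[91,[0.05,-1,0.5],[0,0,0]],[91,[0.05,-1,0.5],[0,0,0]],[91,[0.05,-1,0.5],[0,0,0]],[91,[0.05,-1,0.4],[0,0,0]],[91,[0.05,-1,0],[0,0,0]],[91,[0,-1,0],[0,0,0]],[91,[0,-1,0],[0,0,0]],[91,[0,-1,0],[0,0,0]],[91,[0,-1,0],[0,0,0]],[91,[0,-0.8,0],[0,0,0]],[91,[0,-0.4,0],[0,0,0]],[91,[0,0,0],[0,0,0]],[91,[0,0,0],[0,0,0]],[91,[0,0,0],[0,0,0]]]'

```text
time_s: 3.4
ee_pos: [563.8, -193.4, 220.5]
ee_rot: [180.0, -0.0, 164.7]
force: [0.2, 0.5, -0.4]
gripper_width: 91.1
gripper_force: 0.0
```

```bash
python3 look.py f; python3 - <<'E'
from rect import *
C,a=ld("f")
o=[]
for z in(137,117):
  i=rect(C,a,(562.8,-191.4),z,30); cv2.drawMarker(i,(200,200),(0,0,255),0,14,1); o.append(i)
cv2.imwrite("pics/g.png",np.hstack(o))
E
```

```text
[ 563.93932297 -193.27048116  220.48593076] [ 1.79966570e+02 -2.23804963e-03  1.64683071e+02] 3.45
```

View pics/g.png

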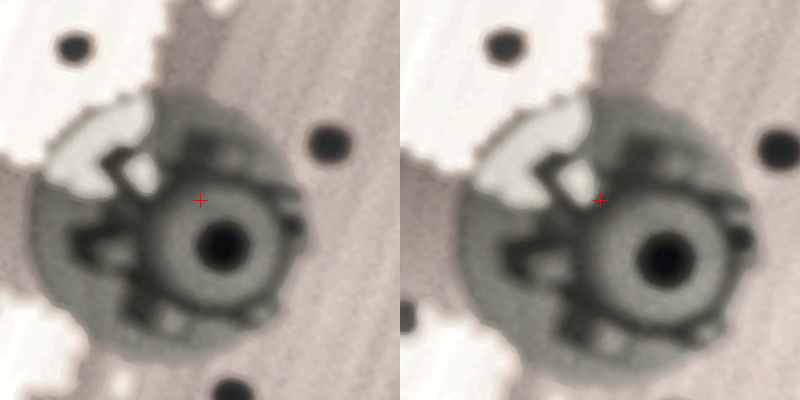

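The flange circle in this view puts the hub at about (563.9, −197.1), with the punch mark at about 11°. I'll move the camera straight above the hub to remove the parallax from the nose.

>>> move_arm --motion '[[91,[0.5,-0.1,-0.2],[0,0,0]],[91,[0.8,-0.3,-0.4],[0,0,0]],[91,[0.8,-0.3,-0.4],[0,0,0]],[91,[0.7,-0.2,-0.4],[0,0,0]],[91,[0.4,-0.1,-0.2],[0,0,0]],[91,[0,0,0],[0,0,0]],[91,[0,0,0],[0,0,0]],[91,[0,0,0],[0,0,0]]]'

```text
time_s: 4.12
ee_pos: [643.6, -219.2, 180.7]
ee_rot: [180.0, -0.0, 164.6]
force: [0.0, 0.3, 0.7]
gripper_width: 90.6
gripper_force: 0.0
```

```bash
python3 look.py i; python3 - <<'E'
from rect import *
C,a=ld("i"); print(-C[1].T@C[2])
o=[]
for z in(137,117):
  i=rect(C,a,(563.9,-197),z,30); cv2.drawMarker(i,(200,200),(0,0,255),0,14,1); o.append(i)
cv2.imwrite("pics/j.png",np.hstack(o))
E
```

```text
[ 643.59479219 -219.26679534  181.10479195] [1.79997651e+02 3.54020737e-02 1.64615998e+02] 4.1667
[ 564.34422345 -197.30684487  352.23339066]
```

View pics/j.png

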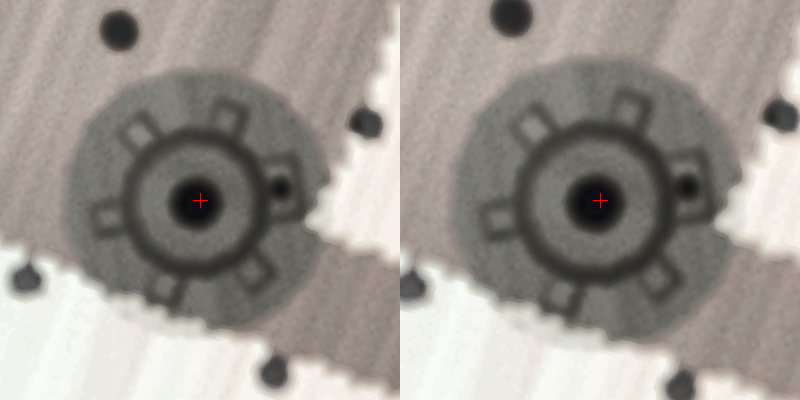

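From directly above, the hub centre is at about (563.4, −197.1) and the master spline's punch mark is at about 10°. I'll do the same overhead look at the sprocket, then fit both numerically.

>>> move_arm --motion '[[91,[0,0.5,0],[0,0,0]],[91,[-0.05,1,0],[0,0,0]],[91,[-0.05,1,0],[0,0,0]],[91,[-0.05,1,0],[0,0,0]],[91,[-0.05,1,-0.4],[0,0,0]],[91,[-0.05,1,-0.4],[0,0,0]],[91,[-0.05,1,-0.4],[0,0,0]],[91,[-0.05,1,-0.4],[0,0,0]],[91,[-0.05,1,-0.4],[0,0,0]],[91,[0,1,-0.4],[0,0,0]],[91,[0,1,-0.4],[0,0,0]],[91,[0,1,-0.4],[0,0,0]],[91,[0,0.7,0],[0,0,0]],[91,[0,0.4,0],[0,0,0]],[91,[0,0,0],[0,0,0]],[91,[0,0,0],[0,0,0]],[91,[0,0,0],[0,0,0]]]'

```text
time_s: 5.58
ee_pos: [634.1, 94.6, 101.0]
ee_rot: [180.0, 0.1, 164.6]
force: [0.3, -0.8, -0.9]
gripper_width: 90.9
gripper_force: 0.0
```

```bash
python3 look.py k; python3 - <<'E'
from rect import *
C,a=ld("k"); print(-C[1].T@C[2])
o=[]
for z in(42,23.3):
  i=rect(C,a,(555.3,92.5),z,42); cv2.drawMarker(i,(200,200),(0,0,255),0,14,1); o.append(i)
cv2.imwrite("pics/l.png",np.hstack(o))
E
```

```text
[634.12737399  94.33400772 100.87604264] [1.79992744e+02 5.75854764e-02 1.64537235e+02] 5.6333
[554.58313235 116.55521259 272.46038791]
```

View pics/l.png

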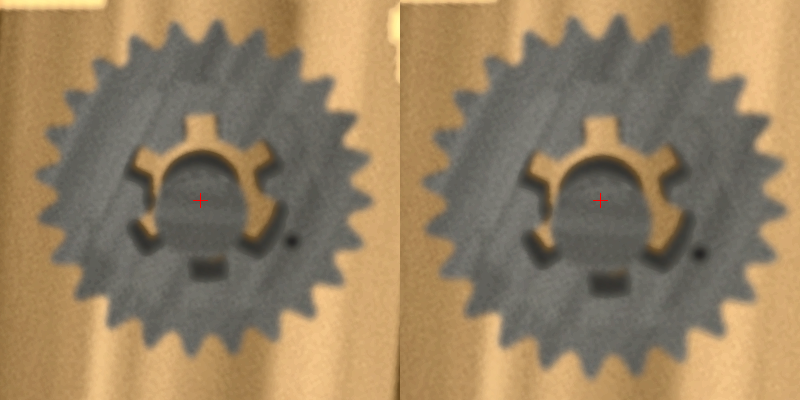

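The overhead view shows the punch mark at (291,241) around a bore centred near (205,197), so the slot is at about −27.5°. Next I'll fit outlines by edge strength for both parts.

```bash
cat > fit.py <<'E'
from rect import *
from scipy.optimize import differential_evolution as DE
from scipy.ndimage import map_coordinates
def outline(ri,ro,w,wm,ri0=None):
    P=[];N=[]
    for k in range(6):
        h=(wm if k==0 else w)/2; p=[];n=[]
        for r in np.linspace(ri+.5,ro-.5,12): p+=[(r,h),(r,-h)]; n+=[(0,1),(0,-1)]
        e=np.linspace(-h+.5,h-.5,12)
        p+=[(np.sqrt(ro*ro-y*y),y) for y in e]; n+=[(1,0)]*12
        a=np.radians(60*k); R=np.array([[np.cos(a),-np.sin(a)],[np.sin(a),np.cos(a)]])
        P.append(np.array(p)@R.T); N.append(np.array(n)@R.T)
    return np.vstack(P),np.vstack(N)
def fit(C,a,z,c0,th0,P,N):
    g=cv2.GaussianBlur(cv2.cvtColor(a,cv2.COLOR_BGR2GRAY),(0,0),.7).astype(float)
    K,Rm,t=C
    def samp(p):
        q=(Rm@np.c_[p,np.full(len(p),z)].T).T+t; q=q@K.T; q=q[:,:2]/q[:,2:]
        return map_coordinates(g,[q[:,1],q[:,0]],order=1)
    def cost(x):
        A=np.radians(x[2]);R=np.array([[np.cos(A),-np.sin(A)],[np.sin(A),np.cos(A)]])
        p=P@R.T+x[:2]; n=N@R.T
        return -np.mean(np.minimum(np.abs(samp(p+.5*n)-samp(p-.5*n)),15))
    r=DE(cost,[(c0[0]-3,c0[0]+3),(c0[1]-3,c0[1]+3),(th0-8,th0+8)],seed=1,maxiter=150,tol=1e-6)
    return r.x.round(2),r.fun
if __name__=="__main__":
    C,a=ld("k"); print("spr",fit(C,a,42,(556,93),-27,*outline(12,17,7,12)))
    C,a=ld("i")
    for z in (136,137): print("hub",fit(C,a,z,(563.4,-197.1),10,*outline(11.5,16,5.2,9.8)))
    for z in (136.5,): print("hub in",fit(C,a,z,(563.4,-197.1),10,*outline(11.5,15,3.2,7.8)))
E
python3 fit.py
```

```text
spr (array([556.19,  93.06, -27.25]), np.float64(-10.217418534236792))
hub (array([ 563.5 , -197.48,    9.8 ]), np.float64(-6.6966774092895385))
hub (array([ 563.46, -197.47,    9.83]), np.float64(-6.9141690953948345))
hub in (array([ 563.38, -198.62,    7.49]), np.float64(-5.980661180133617))
```

Fit results are sprocket (556.2, 93.1, −27.25°) and hub (563.5, −197.4, 9.9°), so the part must turn +37°. Moving over the sprocket and part way down.

>>> move_arm --motion '[[91,[-0.4,0,0],[0,0,0]],[91,[-0.7,0,0],[0,0,0]],[91,[-0.8,-0.05,0],[0,0,0]],[91,[-0.7,0,0],[0,0,0]],[91,[-0.4,0,-0.3],[0,0,0]],[91,[-0.12,0,-0.6],[0,0,0]],[91,[0,0,-0.6],[0,0,0]],[91,[0,0,-0.5],[0,0,0]],[91,[0,0,-0.3],[0,0,0]],[91,[0,0,0],[0,0,0]],[91,[0,0,0],[0,0,0]],[91,[0,0,0],[0,0,0]]]'

```text
time_s: 6.63
ee_pos: [556.7, 93.8, 43.5]
ee_rot: [180.0, 0.1, 164.6]
force: [-0.1, 0.5, -0.4]
gripper_width: 90.8
gripper_force: 0.0
```

>>> move_arm --motion '[[91,[-0.02,-0.03,-0.3],[0,0,0]],[91,[0,0,-0.26],[0,0,0]],[91,[0,0,-0.1],[0,0,0]],[91,[0,0,0],[0,0,0]],[70,[0,0,0],[0,0,0]],[60,[0,0,0],[0,0,0]],[52,[0,0,0],[0,0,0]],[48,[0,0,0],[0,0,0]],[45,[0,0,0],[0,0,0]],[45,[0,0,0],[0,0,0]],[45,[0,0,0],[0,0,0]],[45,[0,0,0],[0,0,0]]]' --grip_force 30

```text
time_s: 7.63
ee_pos: [555.5, 93.3, 26.3]
ee_rot: [180.0, 0.0, 164.6]
force: [0.0, -0.5, 0.8]
gripper_width: 48.8
gripper_force: 30.0
```

>>> move_arm --motion '[[45,[0,0,0.15],[0,0,0]],[45,[0,0,0.3],[0,0,0]],[45,[0,0,0.4],[0,0,0]],[45,[0,0,0.5],[0,0,0]],[45,[0,0,0.6],[0,0,0]],[45,[0,0,0.6],[0,0,0]],[45,[0,0,0.6],[0,0,0]],[45,[0,0,0.6],[0,0,0]],[45,[0,0,0.6],[0,0,0]],[45,[0,0,0.6],[0,0,0]],[45,[0,0,0.6],[0,0,0]],[45,[0,0,0.4],[0,0,0]],[45,[0,0,0.2],[0,0,0]],[45,[0,0,0.05],[0,0,0]],[45,[0,0,0],[0,0,0]],[45,[0,0,0],[0,0,0]],[45,[0,0,0],[0,0,0]]]'

```text
time_s: 9.05
ee_pos: [554.9, 93.3, 180.2]
ee_rot: [-180.0, -0.1, 164.6]
force: [0.3, -0.1, -3.3]
gripper_width: 48.9
gripper_force: 30.0
```

```bash
python3 look.py m; python3 - <<'E'
from rect import *
from fit import *
C,a=ld("m");s=state();print(s['force'],s['gripper_width'],s['gripper_force']);e=s['ee_pos']
z=e[2]-26.3+42; print(z)
i=rect(C,a,e[:2],z,42); cv2.drawMarker(i,(200,200),(0,0,255),0,14,1)
cv2.imwrite("pics/n.png",np.hstack([cv2.resize(a,(400,300)),np.zeros((300,1,3),np.uint8)])[:, :400] if 0 else np.hstack([np.vstack([cv2.resize(a,(400,300)),np.zeros((100,400,3),np.uint8)]),i]))
print(fit(C,a,z,e[:2],-27,*outline(12,17,7,12)))
E
```

```text
[554.9355878   93.29179256 180.28516641] [-1.79959368e+02 -1.02404908e-01  1.64598895e+02] 9.1
[-0.05358655 -0.25470209 -4.9371895 ] 48.961422523955164 29.99920751200989
195.98516641207536
(array([555.66,  93.24, -27.2 ]), np.float64(-10.846194260176933))
```

View pics/n.png

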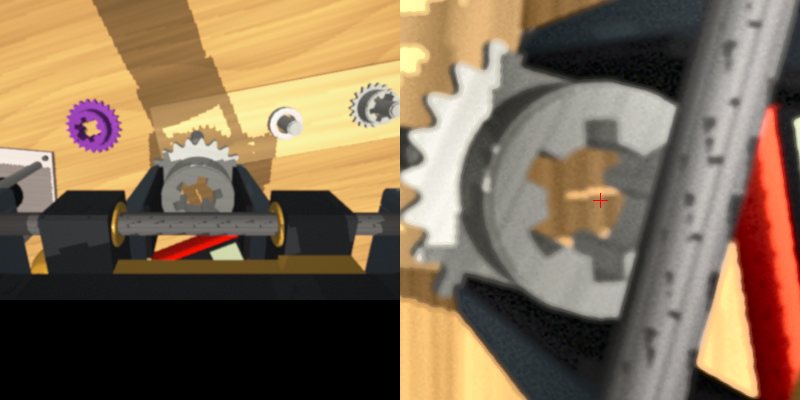

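The sprocket is held level, with the bore's slots partly visible. The fit gives centre (555.7, 93.2) at −27.2°, as before. Carrying it over the hub with a +37° turn.

>>> move_arm --motion '[[45,[0,-0.2,0],[0,0,0.2]],[45,[0.02,-0.5,0],[0,0,0.6]],[45,[0.03,-0.8,0],[0,0,0.7]],[45,[0.03,-0.9,0],[0,0,0.7]],[45,[0.03,-0.9,0],[0,0,0.7]],[45,[0.03,-0.9,0],[0,0,0.7]],[45,[0.03,-0.9,0],[0,0,0.7]],[45,[0.03,-0.9,0],[0,0,0.7]],[45,[0.03,-0.9,0],[0,0,0.7]],[45,[0.03,-0.9,0],[0,0,0.7]],[45,[0.03,-0.9,0],[0,0,0.7]],[45,[0.03,-0.9,0],[0,0,0.7]],[45,[0,-0.9,0],[0,0,0.7]],[45,[0,-0.7,0],[0,0,0.5]],[45,[0,-0.34,0],[0,0,0.27]],[45,[0,0,0],[0,0,0]],[45,[0,0,0],[0,0,0]],[45,[0,0,0],[0,0,0]],[45,[0,0,0],[0,0,0]]]'

```text
time_s: 10.68
ee_pos: [563.4, -194.3, 181.1]
ee_rot: [180.0, -0.0, -158.3]
force: [-0.3, 0.7, -4.2]
gripper_width: 48.8
gripper_force: 30.0
```

```bash
python3 look.py o; python3 - <<'E'
from fit import *
C,a=ld("o");s=state();e=s['ee_pos'];z=e[2]-26.3+42
print(s['force'],s['torque'],s['gripper_width'],fit(C,a,z,e[:2],9.9,*outline(12,17,7,12)))
E
```

```text
[ 563.42483232 -194.30925773  181.18528767] [ 1.79974571e+02 -6.06086266e-03 -1.58270977e+02] 10.7333
[-0.01815245 -0.0298752  -4.31838779] [0.05106821 0.0193483  0.02007424] 49.00957816262489 (array([ 564.37, -193.23,   10.69]), np.float64(-9.53497228444332))
```

Small correction, then descend onto the pilot nose to just above the splines.

>>> move_arm --motion '[[45,[-0.03,-0.1,0],[0,0,-0.05]],[45,[0,-0.055,-0.2],[0,0,0]],[45,[0,0,-0.3],[0,0,0]],[45,[0,0,-0.3],[0,0,0]],[45,[0,0,-0.2],[0,0,0]],[45,[0,0,-0.1],[0,0,0]],[45,[0,0,-0.1],[0,0,0]],[45,[0,0,-0.1],[0,0,0]],[45,[0,0,-0.05],[0,0,0]],[45,[0,0,0],[0,0,0]],[45,[0,0,0],[0,0,0]]]'

```text
time_s: 11.65
ee_pos: [562.8, -199.1, 147.6]
ee_rot: [-180.0, 0.0, -158.5]
force: [-0.1, -0.7, -3.9]
gripper_width: 49.2
gripper_force: 30.0
```

>>> move_arm --motion '[[45,[0,0,-0.04],[0,0,0]],[45,[0,0,-0.04],[0,0,0]],[45,[0,0,-0.04],[0,0,0]],[45,[0,0,-0.04],[0,0,0]],[45,[0,0,0],[0,0,0]]]'

```text
time_s: 12.07
ee_pos: [562.6, -199.0, 143.2]
ee_rot: [180.0, -0.0, -158.5]
force: [-0.4, -0.1, -3.9]
gripper_width: 48.9
gripper_force: 30.0
```

>>> move_arm --motion '[[45,[0,0,-0.04],[0,0,0]],[45,[0,0,-0.04],[0,0,0]],[45,[0,0,-0.04],[0,0,0]],[45,[0,0,0],[0,0,0]]]'

```text
time_s: 12.4
ee_pos: [562.6, -199.0, 140.2]
ee_rot: [180.0, -0.0, -158.5]
force: [-0.1, 0.1, -3.4]
gripper_width: 49.0
gripper_force: 30.0
```

No contact force with the underside about 5 mm past the spline tops, so it has engaged. Continuing down gently.

>>> move_arm --motion '[[45,[0,0,-0.06],[0,0,0]],[45,[0,0,-0.06],[0,0,0]],[45,[0,0,-0.06],[0,0,0]],[45,[0,0,-0.06],[0,0,0]],[45,[0,0,0],[0,0,0]]]'

```text
time_s: 12.82
ee_pos: [562.4, -198.9, 134.0]
ee_rot: [180.0, -0.0, -158.5]
force: [-0.4, 0.6, -4.4]
gripper_width: 49.0
gripper_force: 30.0
```

```bash
python3 -c "
from h import *
s=state();print(s['ee_pos'],s['force'],s['torque'],s['gripper_width'])"
```

```text
[ 562.43173557 -198.92483486  134.01832431] [-0.41650492  0.56569149 -4.35837264] [0.04816086 0.01419719 0.00794929] 48.966644445876135
```

>>> move_arm --motion '[[45,[0,0,-0.06],[0,0,0]],[45,[0,0,-0.06],[0,0,0]],[45,[0,0,-0.06],[0,0,0]],[45,[0,0,-0.06],[0,0,0]],[45,[0,0,-0.04],[0,0,0]],[45,[0,0,0],[0,0,0]]]'

```text
time_s: 13.32
ee_pos: [562.5, -199.0, 127.1]
ee_rot: [180.0, -0.0, -158.5]
force: [-0.0, -0.5, -3.7]
gripper_width: 48.9
gripper_force: 30.0
```

>>> move_arm --motion '[[45,[0,0,-0.02],[0,0,0]],[45,[0,0,-0.02],[0,0,0]],[45,[0,0,0],[0,0,0]]]'

```text
time_s: 13.57
ee_pos: [562.7, -199.0, 126.4]
ee_rot: [180.0, -0.0, -158.5]
force: [0.2, -0.1, -3.7]
gripper_width: 48.9
gripper_force: 30.0
```

>>> move_arm --motion '[[45,[0,0,-0.02],[0,0,0]],[45,[0,0,-0.02],[0,0,0]],[45,[0,0,0],[0,0,0]],[45,[0,0,0],[0,0,0]]]'

```text
time_s: 13.9
ee_pos: [562.7, -199.0, 125.5]
ee_rot: [180.0, -0.0, -158.5]
force: [-0.2, -1.8, -3.9]
gripper_width: 48.8
gripper_force: 30.0
```

>>> move_arm --motion '[[45,[0,0,-0.02],[0,0,0]],[45,[0,0,0],[0,0,0]],[45,[0,0,0],[0,0,0]]]'

```text
time_s: 14.15
ee_pos: [562.8, -199.0, 125.3]
ee_rot: [-180.0, 0.0, -158.5]
force: [-0.3, 0.8, -1.0]
gripper_width: 49.2
gripper_force: 30.0
```

>>> move_arm --motion '[[45,[0,0,-0.02],[0,0,0]],[45,[0,0,0],[0,0,0]],[45,[0,0,0],[0,0,0]]]'

```text
time_s: 14.4
ee_pos: [562.8, -199.0, 125.2]
ee_rot: [-180.0, 0.0, -158.5]
force: [-2.2, 1.5, 4.6]
gripper_width: 49.2
gripper_force: 30.0
```

The contact is firm at the expected home height, so I'll open the gripper and retreat upward.

>>> move_arm --motion '[[49,[0,0,0],[0,0,0]],[52,[0,0,0],[0,0,0]],[58,[0,0,0],[0,0,0]],[70,[0,0,0],[0,0,0]],[85,[0,0,0],[0,0,0]],[91,[0,0,0],[0,0,0]],[91,[0,0,0],[0,0,0]],[91,[0,0,0],[0,0,0]],[91,[0,0,0.3],[0,0,0]],[91,[0,0,0.6],[0,0,0]],[91,[0,0,0.8],[0,0,0]],[91,[0,0,0.8],[0,0,0]],[91,[0,0,0.6],[0,0,0]],[91,[0,0,0.3],[0,0,0]],[91,[0,0,0],[0,0,0]],[91,[0,0,0],[0,0,0]],[91,[0,0,0],[0,0,0]]]'

```text
time_s: 15.82
ee_pos: [562.0, -198.8, 208.4]
ee_rot: [179.9, -0.1, -158.5]
force: [0.9, 0.6, 0.1]
gripper_width: 91.1
gripper_force: 0.0
```

```bash
python3 look.py p; python3 - <<'E'
from rect import *
C,a=ld("p"); b=grab_frame("scene"); c=cam("scene")
u=proj(c,(563.5,-197.4,125)).round().astype(int)
f=cv2.resize(b[max(0,u[1]-35):u[1]+35,u[0]-35:u[0]+35],(400,400),interpolation=cv2.INTER_CUBIC)
i=rect(C,a,(563.5,-197.4),141,45)
cv2.imwrite("pics/q.png",np.hstack([f,i]))
E
```

```text
[ 562.03035085 -198.73593133  208.16030363] [ 1.79896912e+02 -1.07318759e-01 -1.58521011e+02] 15.8667
```

View pics/q.png

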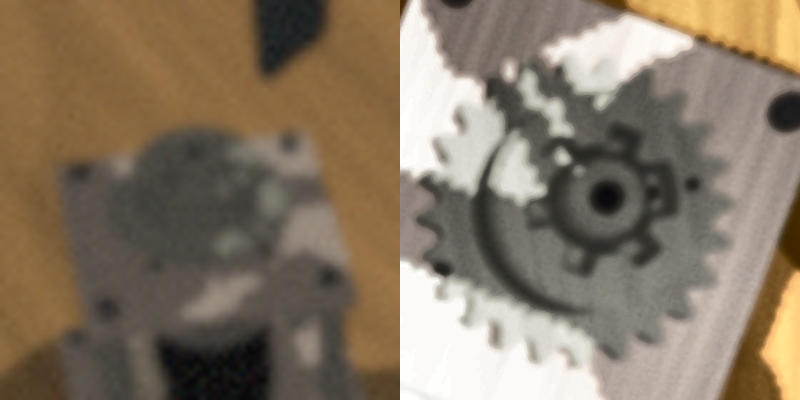

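The sprocket is flat on the flange, every spline is in its slot, and the two punch marks line up at (653,190) and (690,184). Handing in.

```bash
python3 -c "
from workcell import *
print(job_done())"
```

```text
the job is handed in; nothing more can be done
None
```

The larger sprocket is on the hub, boss up, wide slot on the master spline and down at flange height; it was released, the arm is clear, and the job was handed in after about 16 s of robot time (verdict not shown).

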